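Sort the barista's tools into their holders

TASK

Tidy away the things left standing along the front of the counter: stand the two lidded spice shakers in the two bays of the wooden caddy (one in each, either way round), the two shot glasses in the two round wells of the flat steel tray (one in each, either way round), and the coffee tamper in the round metal stand. Set each thing down upright on the floor of its place rather than dropping it, let go of everything, and do not shift the milk pitcher or the nut butter jar.

Things in the scene. Friction and masses are not known exactly. Their poses are not given: they have to be found in the camera images.
- cocoa_shaker: Spice shaker, the taller of the two: a clear jar with dark filling, a tan label and a pale grey round cap, 44 mm across, 109 mm tall, the cap from 88 mm to 109 mm up. It can be gripped across at any turn, 75 to 95 mm up. Stands upright; origin at the centre of its underside, z up.
- cinnamon: Spice shaker, the shorter of the two: a clear and white jar with a green label and a red round cap, 47 mm across, 97 mm tall, the cap from 76 mm to 97 mm up. It can be gripped across at any turn, 70 to 90 mm up. Stands upright; origin at the centre of its underside, z up.
- shot_glass_a: Pale, see-through empty shot glass, open on top; 38 mm across at the foot widening to 48 mm at the rim, 60 mm tall. It can be gripped across the outside at any turn, about 40 mm up. The two glasses are alike. Stands upright; origin at the centre of its underside, z up.
- shot_glass_b: The second shot glass, the same as shot_glass_a: 38 mm across at the foot, 48 mm at the rim, 60 mm tall. Stands upright; origin at the centre of its underside, z up.
- tamper: Coffee tamper standing on its round steel foot: foot 58 mm across and 22 mm high, a thin neck, then a black handle up to 36 mm thick between 34 mm and 95 mm up. Grip the handle, about 70 mm up. Stands upright; origin at the centre of its underside, z up.
- shaker_caddy: Wooden open caddy for the shakers, fixed to the counter, 76 mm (its x) by 147 mm (its y), 20 mm high, walls 5 mm. A cross wall splits it into two square bays, 66 mm each way inside; bay centres at y = +35.5 mm and -35.5 mm in its own frame, bay floors 5 mm above the counter. Origin at the centre of its underside, z up.
- glass_tray: Flat steel tray for the shot glasses, fixed to the counter, 78 mm (its x) by 150 mm (its y), 16 mm thick, with two round wells 63 mm across and 10 mm deep; well centres at y = +37 mm and -37 mm in its own frame, well floors (dark rubber) 6 mm above the counter. Origin at the centre of its underside, z up.
- tamper_stand: Round metal stand for the tamper, fixed to the counter: a shallow cup 88 mm across (94 mm at its foot) and 20 mm high, 78 mm across inside, its floor (dark rubber) 6 mm above the counter. Origin at the centre of its underside, z up.
- pitcher_small: Bystander, loose: small steel milk pitcher with a handle, 69 x 112 mm, 94 mm tall, beyond the left end of the row. Leave it where it is. Origin under the middle of its overall length, z up.
- nut_butter: Bystander, loose: tan round jar with a screw lid, 68 mm across, 90 mm tall, at the left behind the row. Leave it where it is. Origin at the centre of its underside, z up.
Mind the look-alikes: they are no part of the job. What is shaped like the cocoa_shaker but pink is not meant.

How it is judged (in metres and radians):
At the end, for the whole second after the job is handed in: One shaker stands in each bay of the caddy (axis within 14 mm of the bay's centre along each side), one shot glass in each well of the tray (within 15 mm), the tamper in its stand (within 14 mm); each sits on the floor of its place (within 4 mm), tilted less than 0.12 rad, at rest and released (((x of cocoa_shaker in the frame of shaker_caddy between -0.014 and 0.014 m and y of cocoa_shaker in the frame of shaker_caddy between 0.0215 and 0.0495 m and z of cocoa_shaker in the frame of shaker_caddy between 0.001 and 0.009 m and x of cinnamon in the frame of shaker_caddy between -0.014 and 0.014 m and y of cinnamon in the frame of shaker_caddy between -0.0495 and -0.0215 m and z of cinnamon in the frame of shaker_caddy between 0.001 and 0.009 m) or (x of cocoa_shaker in the frame of shaker_caddy between -0.014 and 0.014 m and y of cocoa_shaker in the frame of shaker_caddy between -0.0495 and -0.0215 m and z of cocoa_shaker in the frame of shaker_caddy between 0.001 and 0.009 m and x of cinnamon in the frame of shaker_caddy between -0.014 and 0.014 m and y of cinnamon in the frame of shaker_caddy between 0.0215 and 0.0495 m and z of cinnamon in the frame of shaker_caddy between 0.001 and 0.009 m)) and ((x of shot_glass_a in the frame of glass_tray between -0.015 and 0.015 m and y of shot_glass_a in the frame of glass_tray between 0.022 and 0.052 m and z of shot_glass_a in the frame of glass_tray between 0.002 and 0.01 m and x of shot_glass_b in the frame of glass_tray between -0.015 and 0.015 m and y of shot_glass_b in the frame of glass_tray between -0.052 and -0.022 m and z of shot_glass_b in the frame of glass_tray between 0.002 and 0.01 m) or (x of shot_glass_a in the frame of glass_tray between -0.015 and 0.015 m and y of shot_glass_a in the frame of glass_tray between -0.052 and -0.022 m and z of shot_glass_a in the frame of glass_tray between 0.002 and 0.01 m and x of shot_glass_b in the frame of glass_tray between -0.015 and 0.015 m and y of shot_glass_b in the frame of glass_tray between 0.022 and 0.052 m and z of shot_glass_b in the frame of glass_tray between 0.002 and 0.01 m)) and x of tamper in the frame of tamper_stand between -0.014 and 0.014 m and y of tamper in the frame of tamper_stand between -0.014 and 0.014 m and z of tamper in the frame of tamper_stand between 0.002 and 0.01 m and angle between each of cocoa_shaker, cinnamon, shot_glass_a, shot_glass_b, tamper's own z axis and vertical below 0.12 rad and linear speed of each of cocoa_shaker, cinnamon, shot_glass_a, shot_glass_b, tamper below 0.02 m/s and contact force between the fingers and cocoa_shaker below 0.1 N and contact force between the fingers and cinnamon below 0.1 N and contact force between the fingers and shot_glass_a below 0.1 N and contact force between the fingers and shot_glass_b below 0.1 N and contact force between the fingers and tamper below 0.1 N); the robot touches nothing.
It fails at once if The milk pitcher was shifted more than 20 mm (distance of pitcher_small from where it was at the start of the episode above 0.02 m).
It fails at once if The nut butter jar was shifted more than 20 mm (distance of nut_butter from where it was at the start of the episode above 0.02 m).
It fails at once if One of the things was dropped (moving faster than 0.7 m/s out of the fingers) ((linear speed of cocoa_shaker above 0.7 m/s and contact force between the fingers and cocoa_shaker below 0.05 N) or (linear speed of cinnamon above 0.7 m/s and contact force between the fingers and cinnamon below 0.05 N) or (linear speed of shot_glass_a above 0.7 m/s and contact force between the fingers and shot_glass_a below 0.05 N) or (linear speed of shot_glass_b above 0.7 m/s and contact force between the fingers and shot_glass_b below 0.05 N) or (linear speed of tamper above 0.7 m/s and contact force between the fingers and tamper below 0.05 N)).
It also fails if it takes over 122 s, if anything falls off the work surface, if the arm or the gripper's body presses on something with over 40 N, if the wrist force passes 120 N, or if a joint passes its speed limit or range.

ROBOT

A 6-joint arm with a two-finger parallel gripper is mounted at the origin on a cart in front of the work surface, level with it; the furniture and walls round the work are solid. World frame = base frame: x ahead of the robot, y to its left, z up, the work surface at z = 0. Lengths are in mm, angles in degrees, forces in N, time in s.
With the tool pointing down it reaches from about 225 to 725 mm from the base axis. Payload 3.1 kg.
Tool frame: the origin (TCP) lies between the finger pads; the fingertips stand 19 mm ahead of it and the grasp point (between the pads) is the TCP (tips_ahead is the z of the fingertips in the tool frame, in mm); z points along the fingers, y is the line along which they close (so a half turn about z gives the same grasp; the last joint's range is limited). The gripper opens to 85 mm and grips with 20 to 120 N. Pads are 22 mm wide; open, the fingers measure 114 mm over their backs; the gripper's body (76 mm by 85 mm) begins 54 mm behind the grasp point. The pads swing forward as they close: fully open they stand 13 mm farther back than shut.
Start: joints at [-83.698, 2.75, 5.684, 92.934, 0, 82.678], TCP at [123.657, -510.222, 250.312] pointing down, gripper open.
Joint ranges: [-166.93, 166.93], [-56.73, 111.36], [-69.38, 81.34], [-121.58, 131.49], [-85.45, 84.26], [-180, 180]. Speed limits (degrees/s): [159.86, 159.86, 180, 180, 180, 180].

INTERFACE

Orientations are given as [roll, pitch, yaw] about the fixed x, y, z axes, in that order (R = Rz(yaw) Ry(pitch) Rx(roll)).
In Python, from rig import get_state, capture, job_done, tips_ahead gives the robot as it stands. The module is installed in compiled form; this text tells all that it offers.
- The arm moves only by the tool step_arm, never from a script. Its argument "steps" is one flat list of numbers, 7 for each row, row after row: the turn, a rotation vector about the world's x, y, z in degrees, then the shift along the world's x, y, z in m, then the opening, from 0 (shut) to 1 (fully open). In form: [wx, wy, wz, x, y, z, gripper, wx, wy, wz, x, y, z, gripper, ...]. A call has 1 to 20 rows; each row shifts and turns the commanded pose from where the row before left it; what a row does not reach is not made up. A row lasts 1/10 s, in which the tool goes at most 50 mm and 8.59 degrees, less where a joint would pass 70% of its speed; a pose out of reach is approached as far as the arm can. A call with a gripper value outside its range is refused whole. The fingers move at their own pace and stop on an object; "squeeze" is the grip in N (left out, the last holds). Time passes only in rows, so rows that do not move let the fingers close. It gives the time, the measured TCP pose, the force, the opening and the grip force at its end, in the units of the state.
- get_state(): the state, without advancing time (a new reading comes with each control period).
- capture(name): name is "scene" or "top" or "wrist"; returns a dict with "frame" (384x512x3 uint8, red, green, blue), "intrinsics" (3x3 intrinsics, pixels), "rvec" (rotation vector, rad) and "tvec" (3), from world to camera coordinates, as OpenCV has them. Camera axes: x right, y down, z forward; pixel columns grow to the right and rows downward; lengths in mm; the calibration is good to about 2 mm. The wrist camera is an equidistant fisheye: a pixel r from the principal point sees the ray r / f radians off the axis. A picture is of the moment at which its call begins. There is no depth.
- job_done(): hands the job in; it is judged then, once.
The state is a dict: "t": time; "q": joint angles; "joint_velocities": joint speeds; "tau": joint torques, N m; "ee_pos": TCP position; "orientation": TCP orientation; "wrist_force": force on the tool from outside, world axes, zero at the start; "ft_torque": the same for the moment, N m; "grip_width": opening from 0.0 (shut) to 1.0 (fully open); "finger_force": force on a finger pad.
Only numpy, scipy, OpenCV 4.12 (cv2) and the standard library are available. Lean on these libraries where they do the work, as an engineer would, in place of code of your own. Each camera call takes 0.05 s, during which the arm holds its last target. There are 200 camera calls.

## Working session

There is one attempt and no reset: what is moved stays moved. The work goes in short steps, Python scripts to look and compute and a tool call to move; the robot and the scene stay as the last step left them, time stands still between calls to the robot, and variables do not carry over. Pictures are saved under pics/ and viewed, at most 14 in all, crops included, and the job is handed in when it is done.

Besides the shell and the picture viewer there is one more tool, called after "Request:" as name(argument=value, ...) on one line, values as JSON. step_arm: Moves the arm, as the interface text tells. Its arguments: {"type":"object","properties":{"steps":{"type":"array","items":{"type":"number"}},"squeeze":{"type":"number"}},"required":["steps"]}

```bash
mkdir -p pics; cat > h.py <<'E'
import numpy as np,cv2,pickle
def save(c,n):
    pickle.dump(c,open(f'pics/{n}.pkl','wb')); cv2.imwrite(f'pics/{n}.png',c['frame'][:,:,::-1])
def load(n): return pickle.load(open(f'pics/{n}.pkl','rb'))
def ray(c,u,v):
    K=np.array(c['intrinsics']);R=cv2.Rodrigues(np.array(c['rvec'],float))[0];t=np.array(c['tvec'],float).ravel()
    d=R.T@np.linalg.inv(K)@np.array([u,v,1.]);return -R.T@t,d
def at(c,u,v,z):
    o,d=ray(c,u,v);return (o+d*(z-o[2])/d[2]).round(1)
def proj(c,p):
    K=np.array(c['intrinsics'],float)
    return cv2.projectPoints(np.array(p,float).reshape(-1,1,3),np.array(c['rvec'],float),np.array(c['tvec'],float),K,None)[0].reshape(-1,2)
E
python3 - <<'E'
from h import *; from rig import *
print(get_state())
for n in('scene','top'):
    c=capture(n);save(c,n+'0');print(n,ray(c,256,192),c['intrinsics'])
    cv2.imwrite(f'pics/{n}0.png',cv2.resize(c['frame'][:,:,::-1],(800,600),interpolation=cv2.INTER_CUBIC))
E
```

```text
{'t': 0.0, 'q': array([-8.36985433e+01,  2.79285568e+00,  5.59037540e+00,  9.29341025e+01,
       -5.24298125e-04,  8.26775779e+01]), 'joint_velocities': array([ 0.04493762, -0.08415085, -0.01582204,  0.00429917, -0.08904714,
       -0.01420879]), 'tau': array([-5.59316268e-04, -3.38783491e+01,  3.20014787e+01,  2.04709580e-02,
       -3.95614097e-04, -7.57229202e-06]), 'ee_pos': array([ 123.58319852, -509.6524557 ,  249.10663006]), 'orientation': array([-1.79864464e+02, -1.68878210e-02,  1.36238595e+01]), 'wrist_force': array([-0.24129653,  0.82036521, -0.12168   ]), 'ft_torque': array([ 0.00885214, -0.00635332,  0.0247407 ]), 'finger_force': 0.0, 'grip_width': 0.9999838704621353}
scene (array([ 109.92165817, 1015.93092123,  772.27823554]), array([ 0.35876846, -0.7111432 , -0.60481153])) [[461.13301153   0.         257.26632646]
 [  0.         461.13301153 198.97682844]
 [  0.           0.           1.        ]]
top (array([ 330.06199212,  182.1989694 , 1076.61010496]), array([ 0.17359136, -0.01674618, -0.98483154])) [[381.64931411   0.         251.05194871]
 [  0.         381.64931411 187.49300338]
 [  0.           0.           1.        ]]
```

View pics/scene0.png

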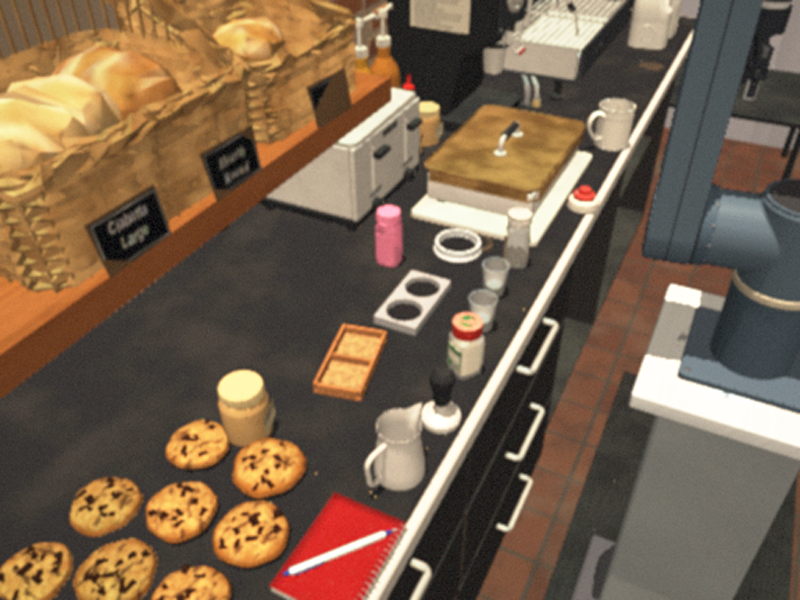

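View pics/top0.png

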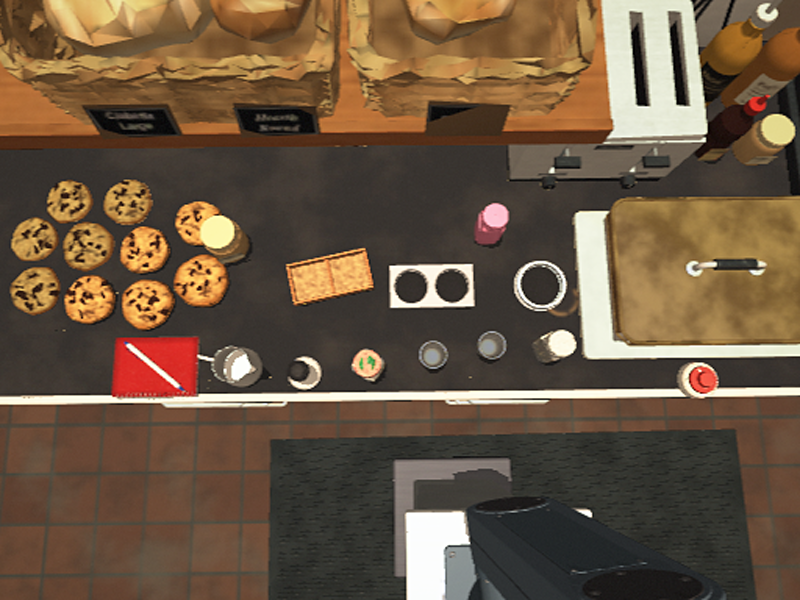

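The scene picture shows, front to back, pitcher (398,450), tamper (441,402), red-capped cinnamon (466,345), two glasses (483,310) and (495,275), and a grey-capped cocoa shaker (518,237). The pink look-alike is at (389,236). The cocoa candidates in the top view are (555,345) grey-capped and (491,224) pink. The grey-capped one fits. I'm enlarging to confirm and measure.

```bash
python3 - <<'E'
from h import *
a=load('top0')['frame'][140:256,125:385,::-1]; cv2.imwrite('pics/tc.png',cv2.resize(a,None,fx=3,fy=3,interpolation=cv2.INTER_CUBIC))
a=load('scene0')['frame'][120:300,190:360,::-1]; cv2.imwrite('pics/sc.png',cv2.resize(a,None,fx=3.3,fy=3.3,interpolation=cv2.INTER_CUBIC))
E
```

```text
(no output)
```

View pics/tc.png

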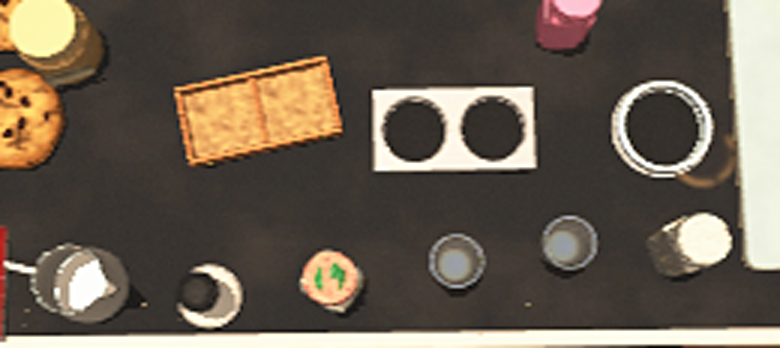

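View pics/sc.png

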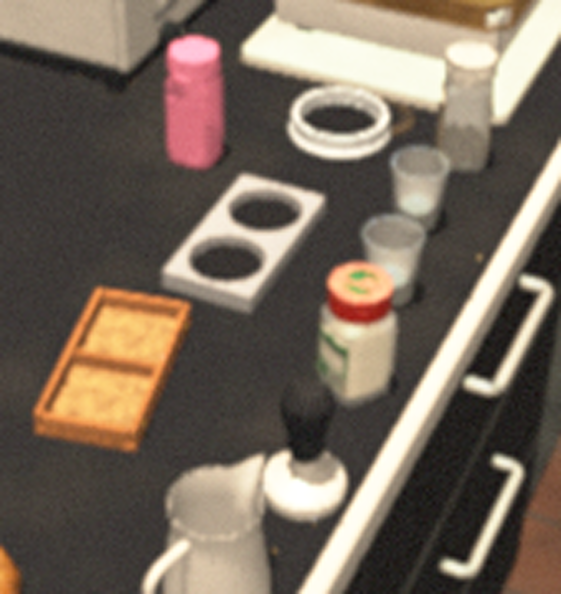

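The top crop shows the tamper at (211,295), cinnamon cap (331,278), glass rims (457,262) and (569,243), and cocoa cap (705,241). That cap is grey over a dark filling, so it is not the pink one. The targets are caddy, tray and stand at (663,129).

```bash
python3 - <<'E'
from h import *
T=load('top0');S=load('scene0')
tc=lambda u,v,z:at(T,125+(u+.5)/3-.5,140+(v+.5)/3-.5,z)
sc=lambda u,v,z:at(S,190+(u+.5)/3.3-.5,120+(v+.5)/3.3-.5,z)
P={'tamper foot':((211,295,18),(306,483,18)),'tamper top':((200,291,93),(307,387,90)),'cinn':((331,278,97),(360,283,97)),'gb':((457,262,60),(394,236,60)),'ga':((569,243,60),(420,164,60)),'cocoa':((705,241,109),(470,55,109)),
'stand':((663,129,20),(340,118,20)),'pitchertop':((72,280,94),(215,490,94)),'pink':((577,3,109),(195,48,109))}
for k,(a,b) in P.items(): print(k,tc(*a),sc(*b))
for n,q,s,z in(('tray',[(373,89),(535,87),(537,169),(374,172)],[(245,176),(326,195),(247,299),(164,272)],16),('caddy',[(175,88),(327,57),(343,131),(190,164)],[(101,290),(190,299),(134,437),(36,420)],20)):
    for f,pts in((tc,q),(sc,s)):
        p=np.array([f(*x,z) for x in pts]);c=p.mean(0);print(n,c,[np.linalg.norm(p[i]-p[i-1]).round() for i in range(4)],np.degrees(np.arctan2(*(p[1]-p[0]+p[2]-p[3])[[1,0]])) if f is tc else '')
for w in((412,128),(493,128)):print('well',tc(*w,16))
# foot print of pixel edges
E
```

```text
tamper foot [389.9 333.9  18. ] [382.1 347.9  18. ]
tamper top [389.1 332.6  93. ] [390.6 332.4  90. ]
cinn [398.7 220.6  97. ] [397.9 224.3  97. ]
gb [414.2 110.3  60. ] [412.2 115.5  60. ]
ga [429.9  10.3  60. ] [428.9  14.   60. ]
cocoa [425.6 -96.7 109. ] [426.8 -90.5 109. ]
stand [540.4 -89.5  20. ] [538.4 -79.9  20. ]
pitchertop [399.6 441.8  94. ] [401.8 444.9  94. ]
pink [636.6   2.7 109. ] [643.2   2.1 109. ]
tray [543.275 106.375  16.   ] [np.float64(80.0), np.float64(154.0), np.float64(79.0), np.float64(153.0)] -89.7203287123172
tray [541.25  109.825  16.   ] [np.float64(149.0), np.float64(75.0), np.float64(156.0), np.float64(74.0)] 
caddy [563.    291.175  20.   ] [np.float64(75.0), np.float64(147.0), np.float64(74.0), np.float64(146.0)] -78.43334368879731
caddy [559.025 295.75   20.   ] [np.float64(150.0), np.float64(71.0), np.float64(156.0), np.float64(72.0)] 
well [544.7 146.8  16. ]
well [543.8  70.2  16. ]
```

Request:
step_arm(steps=[0, 0, 4.775, 0.019, 0.026, -0.002, 1, 0, 0, 4.775, 0.019, 0.026, -0.002, 1, 0, 0, 4.775, 0.019, 0.026, -0.002, 1, 0, 0, 4.775, 0.019, 0.026, -0.002, 1, 0, 0, 4.775, 0.019, 0.026, -0.002, 1, 0, 0, 4.775, 0.019, 0.026, -0.002, 1, 0, 0, 4.775, 0.019, 0.026, -0.002, 1, 0, 0, 4.775, 0.019, 0.026, -0.002, 1, 0, 0, 4.775, 0.019, 0.026, -0.002, 1, 0, 0, 4.775, 0.019, 0.026, -0.002, 1, 0, 0, 4.775, 0.019, 0.026, -0.002, 1, 0, 0, 4.775, 0.019, 0.026, -0.002, 1, 0, 0, 4.775, 0.019, 0.026, -0.002, 1, 0, 0, 4.775, 0.019, 0.026, -0.002, 1, 0, 0, 4.775, 0.019, 0.026, -0.002, 1, 0, 0, 4.775, 0.019, 0.026, -0.002, 1, 0, 0, 0, 0, 0, 0, 1, 0, 0, 0, 0, 0, 0, 1], squeeze=40)

```text
t: 1.9
ee_pos: [427.3, -93.8, 217.7]
orientation: [-179.9, 0.0, 90.1]
wrist_force: [-0.9, 1.1, 0.1]
grip_width: 0.996
finger_force: 0.0
```

```bash
python3 - <<'E'
from h import *; from rig import *
s=get_state();print(s['t'],s['ee_pos'],s['orientation'],s['q'])
c=capture('wrist');save(c,'w1');print(c['intrinsics'],ray(c,256,192))
cv2.imwrite('pics/w1.png',cv2.resize(c['frame'][:,:,::-1],(768,576)))
E
```

```text
1.9 [427.34427967 -93.75601308 217.70427959] [-1.79902010e+02  9.31014124e-04  9.00863908e+01] [-2.11449746e+01 -1.05191754e+01 -1.06067790e+01  9.00033982e+01
 -3.63534067e-02  6.87686643e+01]
[[297.31863964   0.         256.15672969]
 [  0.         297.31863964 189.09765468]
 [  0.           0.           1.        ]] (array([426.85057292, -21.93299639, 341.81250902]), array([-0.00148445, -0.29475705, -0.95562108]))
```

View pics/w1.png

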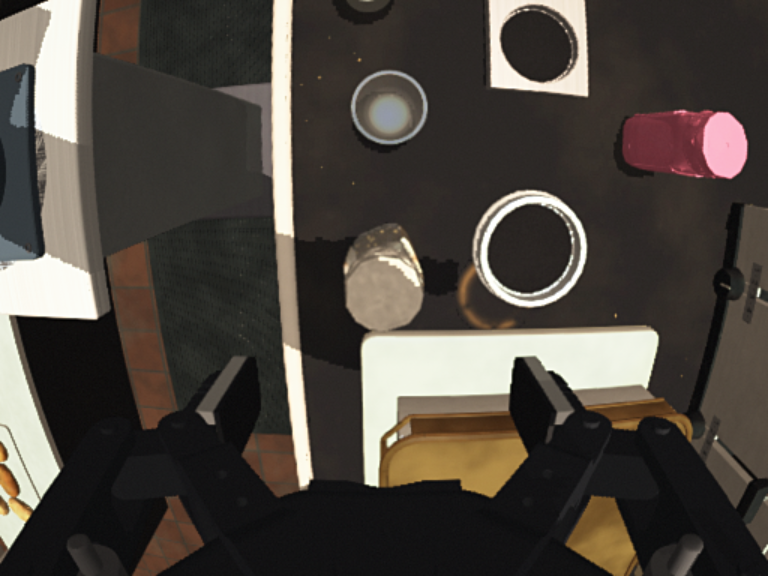

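The wrist view shows the cocoa cap at (385,292), a glass rim at (389,107), the stand rim at (530,248) and the pink look-alike at (720,145). I'm turning these into positions through the fisheye model.

```bash
cat >> h.py <<'E'
def fat(c,u,v,z):
    K=np.array(c['intrinsics']);x=np.array([u-K[0,2],v-K[1,2]]);r=np.hypot(*x);th=r/K[0,0]
    d=np.r_[x/r*np.sin(th),np.cos(th)];R=cv2.Rodrigues(np.array(c['rvec'],float))[0];o=-R.T@np.array(c['tvec'],float).ravel();d=R.T@d
    return (o+d*(z-o[2])/d[2]).round(1)
E
python3 - <<'E'
from h import *
c=load('w1')
for n,u,v,z in(('cocoa',385,292,109),('ga',389,107,60),('stand',530,248,20),('well-',539,44,16),('pink',725,145,109)):print(n,fat(c,(u+.5)/1.5-.5,(v+.5)/1.5-.5,z))
E
```

```text
cocoa [426.9 -95.9 109. ]
ga [429.3   8.4  60. ]
stand [537.6 -89.1  20. ]
well- [541.9  68.2  16. ]
pink [643.2   1.1 109. ]
```

Request:
step_arm(steps=[0, 0, 0, 0, -0.002, -0.019, 1, 0, 0, 0, -0.001, 0, -0.019, 1, 0, 0, 0, 0, 0, -0.019, 1, 0, 0, 0, 0, 0, -0.019, 1, 0, 0, 0, 0, 0, -0.019, 1, 0, 0, 0, 0, 0, -0.019, 1, 0, 0, 0, 0, 0, -0.013, 1, 0, 0, 0, 0, 0, -0.006, 1, 0, 0, 0, 0, 0, 0, 0, 0, 0, 0, 0, 0, 0, 0, 0, 0, 0, 0, 0, 0, 0, 0, 0, 0, 0, 0, 0, 0, 0, 0, 0, 0, 0, 0, 0, 0, 0, 0, 0, 0, 0, 0, 0, 0, 0, 0, 0, 0, 0, 0, 0, 0, 0, 0, 0, 0], squeeze=40)

```text
t: 3.55
ee_pos: [427.6, -96.6, 86.8]
orientation: [179.9, 0.1, 90.0]
wrist_force: [-1.1, -0.1, 6.1]
grip_width: 0.544
finger_force: 41.4
```

Request:
step_arm(steps=[0, 0, 0, 0, 0, 0.01, 0, 0, 0, 0, 0, 0, 0.02, 0, 0, 0, 0, 0, 0, 0.025, 0, 0, 0, 0, 0, 0, 0.025, 0, 0, 0, 0, 0, 0, 0.025, 0, 0, 0, 0, 0.005, 0.01, 0.015, 0, 0, 0, 0, 0.01, 0.025, 0, 0, 0, 0, 0, 0.01, 0.026, 0, 0, 0, 0, 0, 0.011, 0.027, 0, 0, 0, 0, 0, 0.011, 0.027, 0, 0, 0, 0, 0, 0.011, 0.027, 0, 0, 0, 0, 0, 0.011, 0.027, 0, 0, 0, 0, 0, 0.011, 0.027, 0, 0, 0, 0, 0, 0.011, 0.027, 0, 0, 0, 0, 0, 0.011, 0.027, 0, 0, 0, 0, 0, 0.011, 0.027, 0, 0, 0, 0, 0, 0.011, 0.027, 0, 0, 0, 0, 0, 0.011, 0.027, 0, 0, 0, 0, 0, 0.01, 0.025, 0, 0, 0, 0, 0, 0.006, 0.018, 0, 0])

```text
t: 5.55
ee_pos: [577.8, 279.5, 204.6]
orientation: [-179.9, -0.0, 90.1]
wrist_force: [-0.6, 1.0, -1.2]
grip_width: 0.544
finger_force: 41.3
```

Request:
step_arm(steps=[0, 0, 0, 0.001, 0.008, 0, 0, 0, 0, 0, 0, 0, 0, 0, 0, 0, 0, 0, 0, 0, 0])

```text
t: 5.85
ee_pos: [578.3, 285.1, 205.2]
orientation: [-180.0, 0.0, 90.0]
wrist_force: [-0.3, 0.3, -1.5]
grip_width: 0.538
finger_force: 41.3
```

Request:
step_arm(steps=[0, 0, 0, -0.004, -0.01, -0.01, 0, 0, 0, 0, -0.004, -0.01, -0.02, 0, 0, 0, 0, -0.002, -0.008, -0.025, 0, 0, 0, 0, 0, 0, -0.02, 0, 0, 0, 0, 0, 0, 0, 0, 0, 0, 0, 0, 0, 0, 0])

```text
t: 6.45
ee_pos: [568.3, 256.8, 130.5]
orientation: [-180.0, 0.0, 90.0]
wrist_force: [-0.2, 0.2, -0.2]
grip_width: 0.542
finger_force: 41.4
```

```bash
python3 - <<'E'
from h import *; from rig import *
c=capture('wrist');save(c,'w2');s=get_state();print(s['ee_pos'])
cv2.imwrite('pics/w2.png',cv2.resize(c['frame'][:,:,::-1],(768,576)))
E
```

```text
[569.1152388  257.37756391 131.70133123]
```

View pics/w2.png

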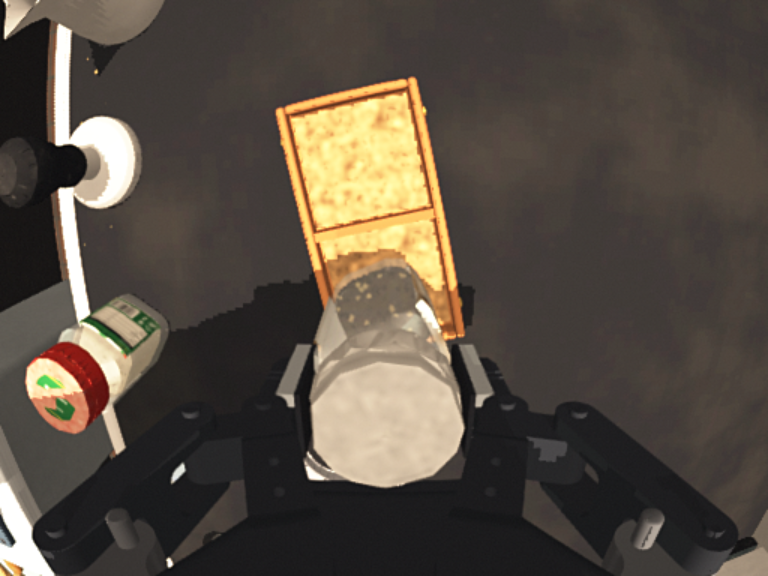

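The wrist view shows the cocoa over the near bay, with caddy corners at (276,110), (413,79) and (464,336). The cross wall ends at (314,235) and (438,213).

```bash
python3 - <<'E'
from h import *
c=load('w2');f=lambda u,v,z=20:fat(c,(u+.5)/1.5-.5,(v+.5)/1.5-.5,z)
A,B,C=f(276,110),f(413,79),f(464,336);print(A,B,C,np.linalg.norm(B-A),np.linalg.norm(C-B));print('centre',(A+C)/2,(f(314,235)+f(438,213))/2)
d=(B-C)/np.linalg.norm(B-C);print(d,(A+C)/2+35.5*d,(A+C)/2-35.5*d)
print('cinn',f(64,386,97))
E
```

```text
[510.8 354.2  20. ] [582.5 369.   20. ] [613.6 227.2  20. ] 73.21154280576252 145.17041709659722
centre [562.2 290.7  20. ] [562.95 292.1   20.  ]
[-0.21423098  0.97678303  0.        ] [554.59480039 325.37579759  20.        ] [569.80519961 256.02420241  20.        ]
cinn [406.7 228.4  97. ]
```

Request:
step_arm(steps=[0, 0, 0, 0.001, 0, -0.012, 0, 0, 0, 0, 0, 0, -0.012, 0, 0, 0, 0, 0, 0, -0.008, 0, 0, 0, 0, 0, 0, -0.004, 0, 0, 0, 0, 0, 0, -0.002, 0, 0, 0, 0, 0, 0, 0, 0, 0, 0, 0, 0, 0, 0, 0])

```text
t: 7.2
ee_pos: [570.0, 257.8, 92.5]
orientation: [179.9, -0.0, 90.0]
wrist_force: [-0.2, 0.2, -0.5]
grip_width: 0.545
finger_force: 41.4
```

Request:
step_arm(steps=[0, 0, 0, 0, 0, -0.001, 0, 0, 0, 0, 0, 0, 0, 0])

```text
t: 7.4
ee_pos: [570.2, 257.9, 92.0]
orientation: [179.9, -0.0, 90.0]
wrist_force: [0.0, 0.3, 0.7]
grip_width: 0.54
finger_force: 41.6
```

Request:
step_arm(steps=[0, 0, 0, 0, 0, -0.001, 0, 0, 0, 0, 0, 0, 0, 0])

```text
t: 7.6
ee_pos: [570.2, 258.1, 91.9]
orientation: [179.9, -0.0, 90.0]
wrist_force: [-1.4, 0.3, 4.3]
grip_width: 0.539
finger_force: 41.9
```

Request:
step_arm(steps=[0, 0, 0, 0, 0, 0, 0.65, 0, 0, 0, 0, 0, 0, 0.8, 0, 0, 0, 0, 0, 0, 1, 0, 0, 0, 0, 0, 0, 1, 0, 0, 0, 0, 0, 0, 1, 0, 0, 0, 0, 0, 0.01, 1, 0, 0, 0, 0, 0, 0.02, 1, 0, 0, 0, 0, 0, 0.03, 1, 0, 0, 0, 0, 0, 0.03, 1, 0, 0, 0, 0, 0, 0.02, 1, 0, 0, 0, -0.02, -0.004, 0, 1, 0, 0, 0, -0.03, -0.007, 0, 1, 0, 0, 0, -0.03, -0.007, 0, 1, 0, 0, 0, -0.03, -0.007, 0, 1, 0, 0, 0, -0.03, -0.006, 0, 1, 0, 0, 0, -0.02, -0.004, 0, 1, 0, 0, 0, -0.012, -0.002, 0, 1, 0, 0, 0, 0, 0, 0, 1, 0, 0, 0, 0, 0, 0, 1])

```text
t: 9.5
ee_pos: [398.3, 221.0, 201.2]
orientation: [179.9, -0.0, 90.0]
wrist_force: [0.1, 0.0, -0.6]
grip_width: 1.0
finger_force: 0.0
```

```bash
python3 - <<'E'
from h import *; from rig import *
c=capture('wrist');save(c,'w3');d=capture('top');save(d,'top3')
a=cv2.resize(c['frame'][:,:,::-1],(560,420));b=cv2.resize(d['frame'][130:260,160:390,::-1],(0,0),fx=2.4,fy=2.4,interpolation=cv2.INTER_CUBIC)[:180]
b=cv2.resize(d['frame'][140:215,160:350,::-1],(560,180))
cv2.imwrite('pics/w3.png',np.vstack([a,cv2.resize(b,(560,180))]))
E
```

```text
(no output)
```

View pics/w3.png

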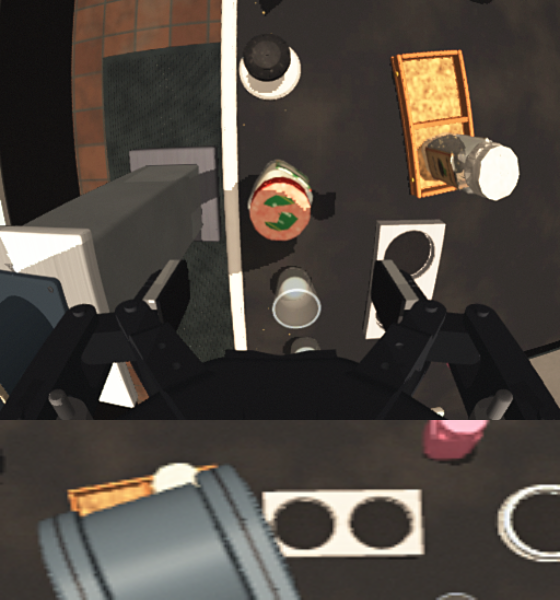

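The wrist view shows the cocoa standing in the near bay, the cinnamon cap at (280,214), the tamper handle at (268,58) and a glass rim at (297,302).

```bash
python3 - <<'E'
from h import *
c=load('w3');k=512/560
for n,u,v,z in(('cinn',280,214,97),('tamp top',267,57,93),('tamp foot',270,68,20),('gb',297,302,60),('cocoa',494,172,114),('well+',410,253,16)):print(n,fat(c,(u+.5)*k-.5,(v+.5)*k-.5,z))
E
```

```text
cinn [397.8 219.4  97. ]
tamp top [388.8 333.1  93. ]
tamp foot [388.8 335.2  20. ]
gb [414.2 118.3  60. ]
cocoa [563.1 257.8 114. ]
well+ [541.8 147.4  16. ]
```

Request:
step_arm(steps=[0, 0, 0, 0, -0.001, -0.019, 1, 0, 0, 0, 0, 0, -0.02, 1, 0, 0, 0, 0, 0, -0.02, 1, 0, 0, 0, 0, 0, -0.02, 1, 0, 0, 0, 0, 0, -0.02, 1, 0, 0, 0, 0, 0, -0.015, 1, 0, 0, 0, 0, 0, -0.008, 1, 0, 0, 0, 0, 0, 0, 0, 0, 0, 0, 0, 0, 0, 0, 0, 0, 0, 0, 0, 0, 0, 0, 0, 0, 0, 0, 0, 0, 0, 0, 0, 0, 0, 0, 0, 0, 0, 0, 0, 0, 0, 0])

```text
t: 10.9
ee_pos: [398.7, 220.2, 79.8]
orientation: [179.8, -0.1, 90.0]
wrist_force: [-1.2, 0.7, 6.4]
grip_width: 0.584
finger_force: 42.0
```

Request:
step_arm(steps=[0, 0, 0, 0, 0, 0.01, 0, 0, 0, 0, 0, 0, 0.02, 0, 0, 0, 0, 0, 0, 0.025, 0, 0, 0, 0, 0, 0, 0.025, 0, 0, 0, 0, 0, 0, 0.025, 0, 0, 0, 0, 0, 0, 0.015, 0, 0, 0, 0, 0.01, 0.007, 0, 0, 0, 0, 0, 0.019, 0.013, 0, 0, 0, 0, 0, 0.019, 0.013, 0, 0, 0, 0, 0, 0.019, 0.013, 0, 0, 0, 0, 0, 0.019, 0.013, 0, 0, 0, 0, 0, 0.019, 0.013, 0, 0, 0, 0, 0, 0.019, 0.013, 0, 0, 0, 0, 0, 0.019, 0.013, 0, 0, 0, 0, 0, 0.013, 0.008, 0, 0, 0, 0, 0, 0, 0, 0, 0, 0, 0, 0, 0, 0, -0.025, 0, 0, 0, 0, 0, 0, -0.03, 0, 0, 0, 0, 0, 0, -0.025, 0, 0, 0, 0, 0, 0, -0.02, 0])

```text
t: 12.9
ee_pos: [551.8, 324.8, 95.9]
orientation: [-179.8, 0.1, 90.0]
wrist_force: [-0.0, -0.6, -1.7]
grip_width: 0.585
finger_force: 41.7
```

Request:
step_arm(steps=[0, 0, 0, 0, 0, -0.007, 0, 0, 0, 0, 0, 0, -0.004, 0, 0, 0, 0, 0, 0, 0, 0, 0, 0, 0, 0, 0, 0, 0])

```text
t: 13.3
ee_pos: [554.4, 326.1, 89.0]
orientation: [179.9, -0.1, 90.0]
wrist_force: [-0.2, 0.3, -1.1]
grip_width: 0.58
finger_force: 41.7
```

Request:
step_arm(steps=[0, 0, 0, 0, 0, -0.003, 0, 0, 0, 0, 0, 0, 0, 0])

```text
t: 13.5
ee_pos: [554.1, 326.0, 85.0]
orientation: [179.9, -0.0, 90.0]
wrist_force: [-0.2, 0.3, 1.1]
grip_width: 0.585
finger_force: 42.0
```

Request:
step_arm(steps=[0, 0, 0, 0, 0, -0.001, 0, 0, 0, 0, 0, 0, 0, 0])

```text
t: 13.7
ee_pos: [554.1, 326.1, 84.9]
orientation: [179.9, -0.1, 90.0]
wrist_force: [-1.2, -0.3, 5.0]
grip_width: 0.584
finger_force: 42.4
```

Request:
step_arm(steps=[0, 0, 0, 0, 0, -0.001, 0, 0, 0, 0, 0, 0, 0, 0])

```text
t: 13.9
ee_pos: [554.1, 326.2, 84.9]
orientation: [179.9, -0.1, 90.0]
wrist_force: [-3.3, -1.2, 8.4]
grip_width: 0.583
finger_force: 42.7
```

Request:
step_arm(steps=[0, 0, 0, 0, 0, 0, 0.68, 0, 0, 0, 0, 0, 0, 0.8, 0, 0, 0, 0, 0, 0, 1, 0, 0, 0, 0, 0, 0, 1, 0, 0, 0, 0, 0, 0, 1, 0, 0, 0, 0, 0, 0.01, 1, 0, 0, 0, 0, 0, 0.02, 1, 0, 0, 0, 0, 0, 0.03, 1, 0, 0, 0, 0, 0, 0.03, 1, 0, 0, 0, 0, 0, 0.025, 1, 0, 0, 0, -0.015, 0, 0, 1, 0, 0, 0, -0.03, 0.002, 0, 1, 0, 0, 0, -0.03, 0.002, 0, 1, 0, 0, 0, -0.03, 0.002, 0, 1, 0, 0, 0, -0.03, 0.001, 0, 1, 0, 0, 0, -0.02, 0, 0, 1, 0, 0, 0, -0.01, 0, 0, 1, 0, 0, 0, 0, 0, 0, 1, 0, 0, 0, 0, 0, 0, 1])

```text
t: 15.8
ee_pos: [389.5, 333.0, 197.8]
orientation: [179.9, -0.0, 90.0]
wrist_force: [0.2, -0.2, 0.6]
grip_width: 1.0
finger_force: 0.0
```

```bash
python3 - <<'E'
from h import *; from rig import *
c=capture('wrist');save(c,'w4')
cv2.imwrite('pics/w4.png',cv2.resize(c['frame'][:,:,::-1],(768,576)))
E
```

```text
(no output)
```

View pics/w4.png

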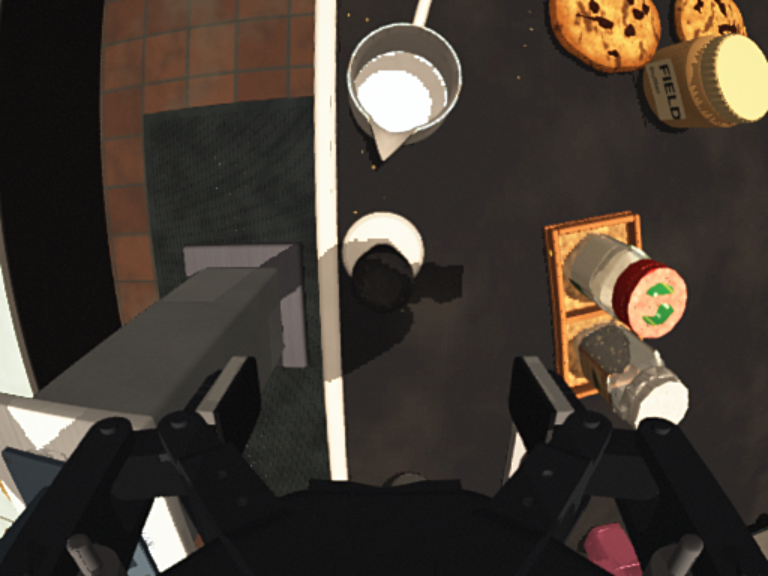

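Both shakers stand in their bays. The tamper handle top is at (383,278) and the pitcher spout at (385,158).

```bash
python3 - <<'E'
from h import *
c=load('w4')
for n,u,v,z in(('tamp',383,280,93),('foot',383,251,20),('spout',385,158,90),('cinn',658,297,102),('cocoa',662,399,114)):print(n,fat(c,(u+.5)/1.5-.5,(v+.5)/1.5-.5,z))
E
```

```text
tamp [388.4 338.8  93. ]
foot [388.3 338.7  20. ]
spout [389.5 403.2  90. ]
cinn [552.6 330.9 102. ]
cocoa [565.3 266.4 114. ]
```

Request:
step_arm(steps=[0, 0, 0, 0, 0, -0.02, 1, 0, 0, 0, 0, 0, -0.02, 1, 0, 0, 0, 0, 0, -0.02, 1, 0, 0, 0, 0, 0, -0.02, 1])

```text
t: 16.25
ee_pos: [389.9, 332.7, 116.4]
orientation: [180.0, 0.0, 90.0]
wrist_force: [0.2, -0.2, -0.4]
grip_width: 1.002
finger_force: 0.0
```

Request:
step_arm(steps=[0, 0, 0, 0, 0.001, -0.02, 1, 0, 0, 0, 0, 0, -0.016, 1, 0, 0, 0, 0, 0, -0.008, 1, 0, 0, 0, 0, 0, 0, 0, 0, 0, 0, 0, 0, 0, 0, 0, 0, 0, 0, 0, 0, 0, 0, 0, 0, 0, 0, 0, 0, 0, 0, 0, 0, 0, 0, 0, 0, 0, 0, 0, 0, 0, 0, 0, 0, 0, 0, 0, 0, 0, 0, 0, 0, 0, 0, 0, 0], squeeze=60)

```text
t: 17.35
ee_pos: [389.3, 334.4, 74.8]
orientation: [179.9, -0.1, 90.0]
wrist_force: [-1.3, -0.4, 6.8]
grip_width: 0.39
finger_force: 59.7
```

Request:
step_arm(steps=[0, 0, 0, 0, 0, 0.01, 0, 0, 0, 0, 0, 0, 0.02, 0, 0, 0, 0, 0, 0, 0.025, 0, 0, 0, 0, 0, 0, 0.025, 0, 0, 0, 0, 0, 0, 0.025, 0, 0, 0, 0, 0, 0, 0.015, 0, 0, 0, 0, 0.005, -0.014, 0, 0, 0, 0, 0, 0.01, -0.028, 0, 0, 0, 0, 0, 0.01, -0.028, 0, 0, 0, 0, 0, 0.01, -0.028, 0, 0, 0, 0, 0, 0.01, -0.028, 0, 0, 0, 0, 0, 0.01, -0.028, 0, 0, 0, 0, 0, 0.01, -0.028, 0, 0, 0, 0, 0, 0.01, -0.028, 0, 0, 0, 0, 0, 0.01, -0.028, 0, 0, 0, 0, 0, 0.01, -0.028, 0, 0, 0, 0, 0, 0.01, -0.028, 0, 0, 0, 0, 0, 0.01, -0.028, 0, 0, 0, 0, 0, 0.01, -0.028, 0, 0, 0, 0, 0, 0.01, -0.028, 0, 0])

```text
t: 19.35
ee_pos: [522.4, -46.1, 190.9]
orientation: [-179.8, -0.0, 90.0]
wrist_force: [1.0, 0.1, -5.1]
grip_width: 0.395
finger_force: 60.3
```

Request:
step_arm(steps=[0, 0, 0, 0.01, -0.028, 0, 0, 0, 0, 0, 0.005, -0.014, 0, 0, 0, 0, 0, 0, -0.004, 0, 0, 0, 0, 0, 0, 0, 0, 0, 0, 0, 0, 0, 0, -0.02, 0, 0, 0, 0, 0, 0, -0.02, 0, 0, 0, 0, 0, 0, -0.02, 0, 0, 0, 0, 0, 0, 0, 0, 0, 0, 0, 0, 0, 0, 0])

```text
t: 20.25
ee_pos: [537.8, -88.9, 133.1]
orientation: [-179.9, -0.1, 90.1]
wrist_force: [-0.1, 0.6, -4.0]
grip_width: 0.391
finger_force: 60.7
```

```bash
python3 - <<'E'
from h import *; from rig import *
c=capture('wrist');save(c,'w5');print(get_state()['ee_pos'])
cv2.imwrite('pics/w5.png',cv2.resize(c['frame'][:,:,::-1],(768,576)))
E
```

```text
[538.8082658  -89.41761395 134.25369238]
```

View pics/w5.png

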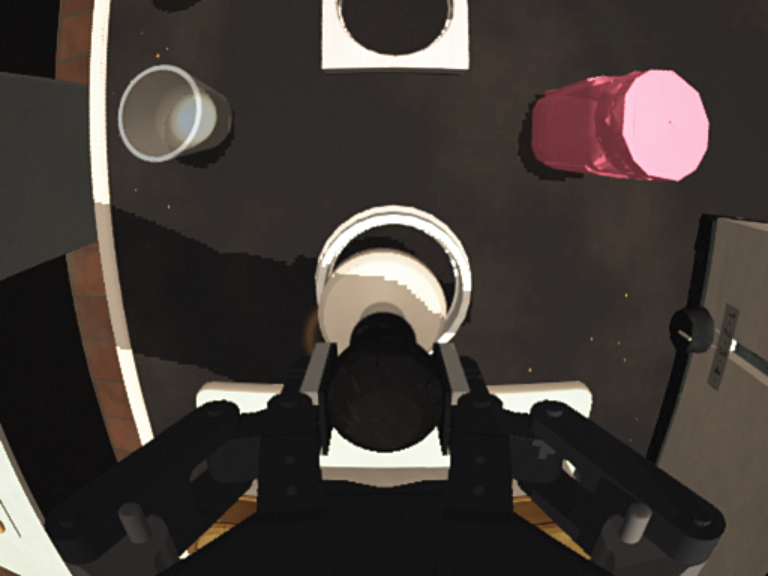

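The stand's rim is centred near (393,281), spanning x 316–471 with its top at 204. The tamper foot hangs at (384,312), spanning x 318–449.

```bash
python3 - <<'E'
from h import *
c=load('w5');f=lambda u,v,z:fat(c,(u+.5)/1.5-.5,(v+.5)/1.5-.5,z)
print('stand L/R',f(316,281,18),f(471,281,18),'top edge (-44=centre)',f(395,205,20))
print('foot L/R',f(318,308,76),f(449,308,76),'far edge (-29)',f(384,249,76))
E
```

```text
stand L/R [498.6 -86.6  18. ] [586.  -86.4  18. ] top edge (-44=centre) [542.7 -43.8  20. ]
foot L/R [508.3 -82.   76. ] [565.2 -81.9  76. ] far edge (-29) [536.9 -55.9  76. ]
```

Request:
step_arm(steps=[0, 0, 0, 0.003, -0.001, -0.01, 0, 0, 0, 0, 0, 0, -0.015, 0, 0, 0, 0, 0, 0, -0.012, 0, 0, 0, 0, 0, 0, -0.007, 0, 0, 0, 0, 0, 0, -0.004, 0, 0, 0, 0, 0, 0, -0.002, 0, 0, 0, 0, 0, 0, 0, 0, 0, 0, 0, 0, 0, 0, 0])

```text
t: 21.1
ee_pos: [542.1, -91.4, 83.9]
orientation: [179.9, 0.0, 90.0]
wrist_force: [0.2, 0.1, -4.4]
grip_width: 0.391
finger_force: 60.7
```

Request:
step_arm(steps=[0, 0, 0, 0, 0, -0.001, 0, 0, 0, 0, 0, 0, 0, 0])

```text
t: 21.3
ee_pos: [542.0, -91.3, 82.7]
orientation: [180.0, 0.0, 90.0]
wrist_force: [-0.0, 0.5, -5.3]
grip_width: 0.39
finger_force: 60.7
```

Request:
step_arm(steps=[0, 0, 0, 0, 0, -0.001, 0, 0, 0, 0, 0, 0, 0, 0])

```text
t: 21.5
ee_pos: [541.6, -91.2, 81.3]
orientation: [-180.0, -0.0, 90.0]
wrist_force: [0.3, 0.1, -5.0]
grip_width: 0.392
finger_force: 60.7
```

Request:
step_arm(steps=[0, 0, 0, 0, 0, -0.001, 0, 0, 0, 0, 0, 0, 0, 0])

```text
t: 21.7
ee_pos: [541.7, -91.3, 81.0]
orientation: [180.0, 0.0, 90.0]
wrist_force: [-1.4, -0.0, -0.4]
grip_width: 0.388
finger_force: 61.0
```

Request:
step_arm(steps=[0, 0, 0, 0, 0, -0.001, 0, 0, 0, 0, 0, 0, 0, 0])

```text
t: 21.9
ee_pos: [541.8, -91.4, 81.0]
orientation: [180.0, 0.0, 90.0]
wrist_force: [-4.7, -0.2, 5.3]
grip_width: 0.394
finger_force: 61.6
```

Request:
step_arm(steps=[0, 0, 0, 0, 0, 0, 0.5, 0, 0, 0, 0, 0, 0, 0.8, 0, 0, 0, 0, 0, 0, 1, 0, 0, 0, 0, 0, 0, 1, 0, 0, 0, 0, 0, 0, 1, 0, 0, 0, 0, 0, 0.01, 1, 0, 0, 0, 0, 0, 0.02, 1, 0, 0, 0, 0, 0, 0.03, 1, 0, 0, 0, 0, 0, 0.03, 1, 0, 0, 0, 0, 0, 0.02, 1, 0, 0, 0, -0.012, 0.01, 0, 1, 0, 0, 0, -0.025, 0.023, 0, 1, 0, 0, 0, -0.025, 0.023, 0, 1, 0, 0, 0, -0.025, 0.023, 0, 1, 0, 0, 0, -0.018, 0.016, 0, 1, 0, 0, 0, -0.007, 0.006, 0, 1, 0, 0, 0, 0, 0, 0, 1, 0, 0, 0, 0, 0, 0, 1])

```text
t: 23.7
ee_pos: [430.6, 9.3, 189.8]
orientation: [179.9, 0.0, 90.0]
wrist_force: [0.4, 0.3, -0.0]
grip_width: 1.001
finger_force: 0.0
```

```bash
python3 - <<'E'
from h import *; from rig import *
c=capture('wrist');save(c,'w6');d=capture('scene');save(d,'s6')
a=cv2.resize(c['frame'][:,:,::-1],(560,420));b=cv2.resize(d['frame'][125:215,230:370,::-1],(280,180),interpolation=cv2.INTER_CUBIC)
e=cv2.resize(capture('top')['frame'][150:210,285:378,::-1],(280,180))
cv2.imwrite('pics/w6.png',np.vstack([a,np.hstack([b,e])]))
E
```

```text
(no output)
```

View pics/w6.png

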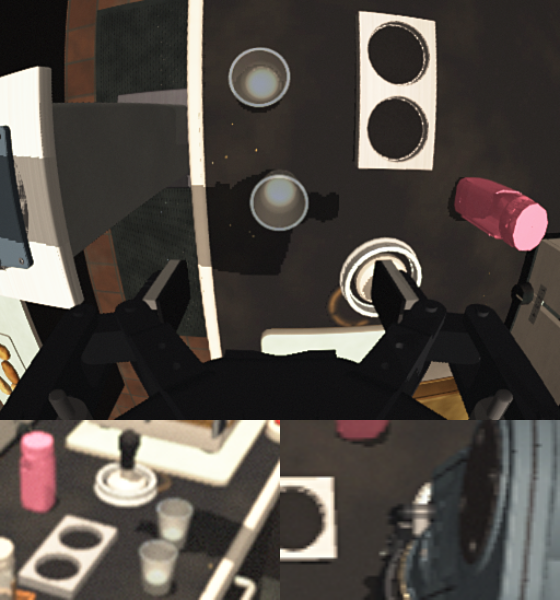

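The tamper is upright in its stand. The glass rims are at (279,203) and (259,77), and the wells at (397,128) and (398,53).

```bash
python3 - <<'E'
from h import *
c=load('w6');k=512/560
for n,u,v,z in(('ga',279,203,60),('gb',259,77,60),('w-',396.5,128,16),('w+',397.5,53.5,16)):print(n,fat(c,(u+.5)*k-.5,(v+.5)*k-.5,z))
E
```

```text
ga [429.3   8.7  60. ]
gb [414.1 109.2  60. ]
w- [540.6  70.2  16. ]
w+ [540.4 142.2  16. ]
```

Request:
step_arm(steps=[0, 0, 0, 0, 0, -0.02, 1, 0, 0, 0, 0, 0, -0.025, 1, 0, 0, 0, 0, 0, -0.025, 1, 0, 0, 0, 0, 0, -0.025, 1, 0, 0, 0, 0, 0, -0.025, 1, 0, 0, 0, 0, 0, -0.018, 1, 0, 0, 0, 0, 0, -0.01, 1, 0, 0, 0, 0, 0, 0, 0, 0, 0, 0, 0, 0, 0, 0, 0, 0, 0, 0, 0, 0, 0, 0, 0, 0, 0, 0, 0, 0, 0, 0, 0, 0, 0, 0, 0, 0, 0, 0, 0, 0, 0, 0], squeeze=35)

```text
t: 25.15
ee_pos: [431.0, 9.6, 42.8]
orientation: [179.8, 0.0, 90.0]
wrist_force: [-0.2, -0.1, 6.0]
grip_width: 0.533
finger_force: 36.0
```

Request:
step_arm(steps=[0, 0, 0, 0, 0, 0.01, 0, 0, 0, 0, 0, 0, 0.02, 0, 0, 0, 0, 0, 0, 0.025, 0, 0, 0, 0, 0, 0, 0.02, 0, 0, 0, 0, 0, 0, 0.015, 0, 0, 0, 0, 0.01, 0.005, 0, 0, 0, 0, 0, 0.02, 0.011, 0, 0, 0, 0, 0, 0.02, 0.011, 0, 0, 0, 0, 0, 0.02, 0.011, 0, 0, 0, 0, 0, 0.02, 0.011, 0, 0, 0, 0, 0, 0.014, 0.007, 0, 0, 0, 0, 0, 0.007, 0.004, 0, 0, 0, 0, 0, 0, 0, 0, 0, 0, 0, 0, 0, 0, -0.02, 0, 0, 0, 0, 0, 0, -0.025, 0, 0, 0, 0, 0, 0, -0.02, 0, 0, 0, 0, 0, 0, -0.01, 0, 0, 0, 0, 0, 0, -0.004, 0, 0, 0, 0, 0, 0, 0, 0, 0, 0, 0, 0, 0, 0, 0])

```text
t: 27.15
ee_pos: [541.4, 69.7, 53.5]
orientation: [179.9, -0.0, 90.0]
wrist_force: [-0.1, -0.2, -1.4]
grip_width: 0.531
finger_force: 36.0
```

Request:
step_arm(steps=[0, 0, 0, 0, 0, -0.002, 0, 0, 0, 0, 0, 0, 0, 0])

```text
t: 27.35
ee_pos: [541.2, 69.8, 51.1]
orientation: [179.9, 0.0, 90.0]
wrist_force: [-2.0, 0.2, -1.6]
grip_width: 0.529
finger_force: 36.0
```

Request:
step_arm(steps=[0, 0, 0, 0, 0, -0.002, 0, 0, 0, 0, 0, 0, 0, 0])

```text
t: 27.55
ee_pos: [541.3, 69.8, 48.9]
orientation: [179.9, -0.0, 90.0]
wrist_force: [-0.6, -0.3, 0.9]
grip_width: 0.529
finger_force: 36.1
```

Request:
step_arm(steps=[0, 0, 0, 0, 0, -0.001, 0, 0, 0, 0, 0, 0, 0, 0, 0, 0, 0, 0, 0, 0, 0.63, 0, 0, 0, 0, 0, 0, 0.8, 0, 0, 0, 0, 0, 0, 1, 0, 0, 0, 0, 0, 0, 1, 0, 0, 0, 0, 0, 0, 1, 0, 0, 0, 0, 0, 0.01, 1, 0, 0, 0, 0, 0, 0.02, 1, 0, 0, 0, 0, 0, 0.03, 1, 0, 0, 0, 0, 0, 0.02, 1, 0, 0, 0, -0.01, 0.004, 0, 1, 0, 0, 0, -0.025, 0.008, 0, 1, 0, 0, 0, -0.025, 0.008, 0, 1, 0, 0, 0, -0.025, 0.008, 0, 1, 0, 0, 0, -0.025, 0.008, 0, 1, 0, 0, 0, -0.017, 0.004, 0, 1, 0, 0, 0, 0, 0, 0, 1, 0, 0, 0, 0, 0, 0, 1])

```text
t: 29.45
ee_pos: [413.3, 109.9, 126.9]
orientation: [180.0, 0.0, 90.1]
wrist_force: [0.2, 0.2, 0.5]
grip_width: 1.002
finger_force: 0.0
```

Request:
step_arm(steps=[0, 0, 0, 0, 0, -0.02, 1, 0, 0, 0, 0, 0, -0.025, 1, 0, 0, 0, 0, 0, -0.02, 1, 0, 0, 0, 0, 0, -0.013, 1, 0, 0, 0, 0, 0, -0.006, 1, 0, 0, 0, 0, 0, 0, 0, 0, 0, 0, 0, 0, 0, 0, 0, 0, 0, 0, 0, 0, 0, 0, 0, 0, 0, 0, 0, 0, 0, 0, 0, 0, 0, 0, 0, 0, 0, 0, 0, 0, 0, 0])

```text
t: 30.55
ee_pos: [414.8, 109.9, 44.7]
orientation: [179.8, -0.0, 90.0]
wrist_force: [-2.1, -0.8, 5.8]
grip_width: 0.529
finger_force: 35.8
```

Request:
step_arm(steps=[0, 0, 0, 0, 0, 0.01, 0, 0, 0, 0, 0, 0, 0.02, 0, 0, 0, 0, 0, 0, 0.025, 0, 0, 0, 0, 0, 0, 0.02, 0, 0, 0, 0, 0, 0, 0.015, 0, 0, 0, 0, 0.011, 0.003, 0, 0, 0, 0, 0, 0.023, 0.006, 0, 0, 0, 0, 0, 0.023, 0.006, 0, 0, 0, 0, 0, 0.023, 0.006, 0, 0, 0, 0, 0, 0.023, 0.006, 0, 0, 0, 0, 0, 0.016, 0.004, 0, 0, 0, 0, 0, 0.008, 0.002, 0, 0, 0, 0, 0, 0, 0, 0, 0, 0, 0, 0, 0, 0, -0.02, 0, 0, 0, 0, 0, 0, -0.025, 0, 0, 0, 0, 0, 0, -0.02, 0, 0, 0, 0, 0, 0, -0.01, 0, 0, 0, 0, 0, 0, -0.004, 0, 0, 0, 0, 0, 0, 0, 0, 0, 0, 0, 0, 0, 0, 0])

```text
t: 32.55
ee_pos: [541.4, 142.9, 55.6]
orientation: [179.9, -0.0, 90.0]
wrist_force: [1.1, 0.4, 0.2]
grip_width: 0.528
finger_force: 36.0
```

Request:
step_arm(steps=[0, 0, 0, 0, 0, -0.002, 0, 0, 0, 0, 0, 0, 0, 0])

```text
t: 32.75
ee_pos: [541.2, 142.9, 53.1]
orientation: [179.9, -0.0, 90.0]
wrist_force: [-0.3, -0.7, 0.1]
grip_width: 0.53
finger_force: 36.1
```

Request:
step_arm(steps=[0, 0, 0, 0, 0, -0.002, 0, 0, 0, 0, 0, 0, 0, 0])

```text
t: 32.95
ee_pos: [541.3, 142.9, 50.8]
orientation: [179.9, -0.0, 90.0]
wrist_force: [0.1, 0.3, 0.5]
grip_width: 0.531
finger_force: 36.2
```

Touching down. One more millimetre, then release, rise and back off so the cameras see everything.

Request:
step_arm(steps=[0, 0, 0, 0, 0, -0.001, 0, 0, 0, 0, 0, 0, 0, 0, 0, 0, 0, 0, 0, 0, 0.63, 0, 0, 0, 0, 0, 0, 0.8, 0, 0, 0, 0, 0, 0, 1, 0, 0, 0, 0, 0, 0, 1, 0, 0, 0, 0, 0, 0, 1, 0, 0, 0, 0, 0, 0.01, 1, 0, 0, 0, 0, 0, 0.02, 1, 0, 0, 0, 0, 0, 0.03, 1, 0, 0, 0, 0, 0, 0.04, 1, 0, 0, 0, 0, 0, 0.04, 1, 0, 0, 0, 0, 0, 0.03, 1, 0, 0, 0, -0.02, 0, 0.02, 1, 0, 0, 0, -0.04, 0, 0, 1, 0, 0, 0, -0.04, 0, 0, 1, 0, 0, 0, -0.04, 0, 0, 1, 0, 0, 0, -0.04, 0, 0, 1, 0, 0, 0, -0.02, 0, 0, 1, 0, 0, 0, 0, 0, 0, 1])

```text
t: 34.95
ee_pos: [338.9, 142.9, 240.7]
orientation: [179.9, -0.0, 90.1]
wrist_force: [0.6, 0.2, -0.3]
grip_width: 1.002
finger_force: 0.0
```

```bash
python3 - <<'E'
from h import *; from rig import *
c=capture('wrist');d=capture('scene');save(c,'w7');save(d,'s7')
a=cv2.resize(c['frame'][:,:,::-1],(440,330));b=cv2.resize(d['frame'][120:320,130:370,::-1],(396,330),interpolation=cv2.INTER_CUBIC)
cv2.imwrite('pics/w7.png',np.hstack([a,b[:,:360]]))
E
```

```text
(no output)
```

View pics/w7.png

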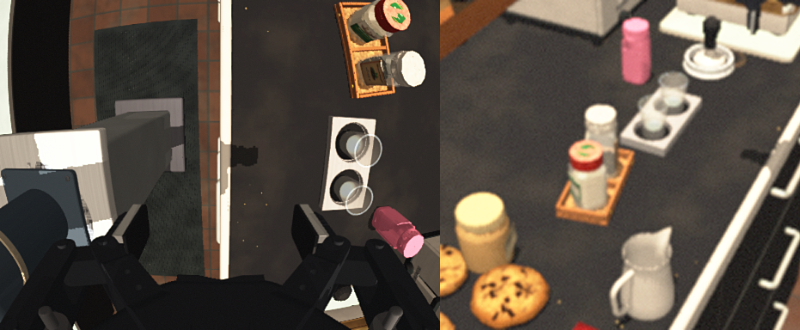

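The scene picture shows both shakers upright in their bays, both glasses standing in the wells and the tamper in its stand. The pitcher and the jar have not moved.

```bash
python3 -c "
from rig import *
print(job_done())"
```

```text
the job is handed in; nothing more can be done
None
```

I handed the job in at about 35 s: both shakers, both shot glasses and the tamper are upright and released in their places, and the last pictures show the pitcher and jar where they were (the hand-in gave no verdict).

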